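Set up a wooden spindle between centres on the painting stand

TASK

Set up the wooden spindle for painting: lift it off its drying rack, lay it in the two V rests of the painting stand (the tailstock may first have to be slid back to make room), then push the tailstock up by its red peg until both ends of the spindle are fully home in their cups. Then seat the yellow stop block flat and square, right down in the pocket behind the tailstock, so that the tailstock cannot slide back. Do not let the spindle fall on the table, and leave the paint tubs standing where they are.

Things in the scene. Friction and masses are not known exactly. Their poses are not given: they have to be found in the camera images.
- spindle: Round wooden rod with two orange bands, 180 mm long along its y: body 26 mm thick, 152 long, and at each end a nose 12 mm thick, 14 long, tapering to 6 at the tip. Both ends alike; either way round will do. Origin: its middle, on its axis. Starts lying level in the rack, axis 55 mm above the table.
- rack: Dark wooden drying rack, fixed: base 52 x 125 x 10 mm (long side along y, z up), two V notches 10 mm wide, 52 mm either side of its middle, carrying the spindle along the rack's y. Between the notches the spindle is free from above. Origin: centre of the underside.
- stand: Painting stand, fixed. Base 80 x 345 x 10 mm, y = -165 to 180 in its frame, z up; origin on the underside. Blue headstock post at y = -160 to -136, top z = 98. Cup axis: x = 0, z = 75, along y. Grey V rests 10 mm wide at y = -68 and 16 carry the spindle's axis at z = 74; between them free down to z = 22. Home, the spindle's middle is at y = -40. Rails round the pocket: top z = 22.
- tailstock (a joint): Travel (m) of the blue tailstock along the stand's -y. 0: fully back, 216 mm between cup mouths. 0.060: home, spindle ends at the bottom of the cups, 156 mm. 0.066: end stop. About 3 N friction; stays put. In the stand's frame, minus travel: foot y = 112 to 164 mm, 64 wide, top z = 40; post y = 116 to 140, 36 wide, top z = 93. Unless nearly home the foot covers the pocket.
- peg_top (a point): Centre of the top of the red upright peg on the tailstock post: 14 mm thick, 40 mm tall, top 133 mm above the table. Push it from either side.
- head_cup (a point): Centre of the mouth of the headstock's aluminium cup, opening along the stand's +y: bore 17 mm, 12 mm deep, 27 mm outside.
- tail_cup (a point): Centre of the mouth of the tailstock's cup, opening along the stand's -y: the same sizes; moves with the tailstock.
- pocket (a point): Centre of the floor of the rectangular pocket in the stand behind the tailstock's home place: 37 mm along the stand's x, 49 mm along its y, 12 mm deep, floor 10 mm above the table. The pocket has a white floor patch.
- block: Yellow stop block, 34 x 46 x 48 mm (x, y, z), standing upright on the table; the bottom 5 mm are stepped in by 1.5 mm all round. Origin: centre of the underside. Its 46 mm side goes along the stand's y, either way round. Seated it stands 36 mm out of the pocket, about 4 mm behind the tailstock's foot.
- tub_blue: Closed blue plastic paint tub, 72 mm across, 80 mm tall, bystander. Origin: centre of the underside.
- tub_green: Closed green plastic paint tub, 72 mm across, 80 mm tall, bystander. Origin: centre of the underside.
- tub_red: Closed red plastic paint tub, 72 mm across, 80 mm tall, bystander. Origin: centre of the underside.

How it is judged:
By the outcome, as a careful person would: the job done as asked, in the order asked, and still so for the second after the job is handed in, with the robot touching nothing.
It also fails if it takes over 70 s, if anything falls off the work surface, if the arm or the gripper's body presses on something with over 40 N, if the wrist force passes 120 N, or if a joint passes its speed limit or range.

ROBOT

A 7-joint arm with a two-finger parallel gripper is mounted at the origin on the work surface. World frame = base frame: x ahead of the robot, y to its left, z up, the work surface at z = 0. Lengths are in mm, angles in rad, forces in N, time in s.
With the tool pointing down it reaches from about 400 to 900 mm from the base axis. Payload 5.6 kg.
Tool frame: the origin (TCP) lies midway between the tips of the shut fingers; the grasp point (between the pads) lies 19 mm behind it; x points along the fingers, y is the direction in which the jaws open and shut, and the axes are right-handed (so a half turn about x gives the same grasp; the last joint's range is limited). The gripper opens to 92 mm and grips with 3 to 60 N. Pads are 20 mm wide; open, the fingers measure 128 mm over their backs; the gripper's body (75 mm by 189 mm) begins 69 mm behind the grasp point.
Start: joints at [1.169, 0.468, -0.012, 1.603, 0.006, 1.071, -0.056], TCP at [228.207, -608.631, 184.392] pointing down, gripper open.
Joint ranges: [-2.53, 2.53], [-0.31, 2.02], [-1.57, 1.55], [0.28, 2.44], [-1.29, 4.43], [0.15, 1.84], [-2.92, 2.92]. Speed limits (rad/s): [2.57, 2.57, 3.14, 3.14, 3.14, 3.14, 3.14].

INTERFACE

Orientations are given as a rotation vector (axis times angle).
In Python, from cell import robot, grip, kin, viewer gives the robot as it stands. Calls block until the motion is done:
- robot.movep(position, orientation): joint-space move of the TCP to a pose.
- robot.servo_line(position, feed=150, rotation=None): straight line of the TCP; rotation=None keeps the orientation; feed is the mean speed in mm/s.
- robot.goto_joints(angles): joint-space move.
- grip(opening, newtons=None): opening from 0.0 (shut) to 1.0 (fully open); newtons is the grip in N (None keeps the last); returns when the fingers have stopped.
- robot.hold(seconds).
- kin.ik(position, orientation): joint angles nearest the present ones, or None.
- robot.observe(): the state.
- viewer.read_camera(name): name is "scene" or "top" or "wrist"; returns the picture (384x512x3 uint8, red, green, blue); there is no depth.
- viewer.camera_info(name): a dict with "camera_matrix" (3x3 intrinsics, pixels), "k1" (the pictures are not rectified: a ray, as slopes to the right and down, at radius r is drawn at 1 + k1 r^2 times it, then the intrinsics apply), "R" (3x3) and "t" (3): a world point X has camera coordinates R X + t. Camera axes: x right, y down, z forward; pixel columns grow to the right and rows downward; lengths in mm; the calibration is good to about 2 mm. A picture is of the moment at which its call begins: read the wrist's pose just before it. camera_info takes no time and is no camera call; for the wrist camera it gives the pose at the moment of the call.
A pose or a line that the arm cannot do raises robot.IKError and nothing moves.
- robot.job_done(): hands the job in, once; it reports no verdict.
Trained networks look in the newest picture that a camera, given by its name, has taken for a name from the list of things; names that differ only in an ending like _2 or _b are one class to them, and where a whole thing is asked for, a point or a joint stands for the part that bears it (a point fixed in the world has none). Each returns a list of dicts, best first, with "confidence" (0 to 1); they miss things now and then, are a little off and sometimes report something else, mostly with a low value. They report only what shows in the picture. A call takes as long as a camera call.
- viewer.silhouettes(name, camera): "mask" (384x512 bool, what is visible of it).
- viewer.pinpoint(name, camera): "at" ([x, y, z] in mm, in the coordinates of the camera as it stood for that picture, good to about 4 mm: a listed point, or the origin of a listed thing).
The state is a dict: "t": time; "joints": joint angles; "joint_velocities": joint speeds; "joint_torque": joint torques, N m; "tcp_pos": TCP position; "tcp_rot": TCP orientation; "contact_force": force on the tool from outside, world axes, zero at the start; "wrist_torque": the same for the moment, N m; "grip_width": opening from 0.0 (shut) to 1.0 (fully open).
Only numpy, scipy, OpenCV 4.12 (cv2) and the standard library are available. Lean on these libraries where they do the work, as an engineer would, in place of code of your own. Each camera call takes 0.05 s, during which the arm holds its last target. There are 200 camera calls.

## Working session

There is one attempt and no reset: what is moved stays moved. The work goes in short steps, each a Python script; the robot and the scene stay as the last script left them, time stands still between calls to the robot, and variables do not carry over. Pictures are saved under pics/ and viewed, about 8 in all and at most 12, crops included, and the job is handed in when it is done.

```bash
ls; mkdir -p pics; cat > h.py <<'E'
import numpy as np, cv2
from cell import robot, grip, kin, viewer
from scipy.spatial.transform import Rotation as Rn
def w(cam,p,info=None):
    i=info or viewer.camera_info(cam); return np.array(i["R"]).T@(np.array(p)-np.array(i["t"]))
def snap(cam,fn=None):
    i=viewer.camera_info(cam); im=viewer.read_camera(cam)
    if fn: cv2.imwrite("pics/"+fn,cv2.cvtColor(np.ascontiguousarray(im),cv2.COLOR_RGB2BGR))
    return im,i
def proj(i,X):
    c=np.array(i["R"])@np.array(X)+np.array(i["t"]); s=c[:2]/c[2]; s=s*(1+i["k1"]*(s@s))
    K=np.array(i["camera_matrix"]); return K[:2,:2]@s+K[:2,2]
def ray(i,uv):
    K=np.array(i["camera_matrix"]); d=np.linalg.solve(K[:2,:2],np.array(uv,float)-K[:2,2]); s=d.copy()
    for _ in range(20): s=d/(1+i["k1"]*(s@s))
    R=np.array(i["R"]); return -R.T@np.array(i["t"]), R.T@np.array([s[0],s[1],1])
def onz(i,uv,z):
    o,d=ray(i,uv); return o+d*(z-o[2])/d[2]
E
python3 - <<'E'
from h import *
s=robot.observe(); print(s["t"],s["tcp_rot"],s["contact_force"])
names="spindle rack stand tailstock peg_top head_cup tail_cup pocket block tub_blue tub_green tub_red".split()
for c in ("top","scene"):
    im,i=snap(c,c+".png"); print(c,np.round(i["t"]),i["k1"])
    for n in names:
        for d in viewer.pinpoint(n,c)[:2]:
            print(n,round(d["confidence"],2),np.round(w(c,d["at"],i),1))
a=cv2.imread("pics/top.png");b=cv2.imread("pics/scene.png")
cv2.imwrite("pics/both.png",np.vstack([a,b])[:, :])
E
```

```text
pics
0.0 [ 2.02620226  0.36914821 -2.02707885] [-1.18522544 -0.45983086 -1.29029964]
top [   5.  539. 1229.] 0.03791282896219851
spindle 0.76 [439.  -34.   54.5]
stand 0.88 [ 6.103e+02 -7.300e+00  3.000e-01]Traceback (most recent call last):
  File "<stdin>", line 7, in <module>
ValueError: it knows: block, head_cup, peg_top, pocket, rack, spindle, stand, tail_cup, tub_blue, tub_green, tub_red
```

```bash
python3 - <<'E'
from h import *
names="spindle rack stand peg_top head_cup tail_cup pocket block tub_blue tub_green tub_red".split()
s=robot.observe();print(np.round(Rn.from_rotvec(s["tcp_rot"]).as_matrix(),3).tolist())
for c in ("top","scene"):
    im,i=snap(c,c+".png"); print(c,np.round(i["t"]),i["camera_matrix"][0][0])
    for n in names:
        for d in viewer.pinpoint(n,c)[:2]:
            print(n,round(d["confidence"],2),np.round(w(c,d["at"],i),1),np.round(proj(i,w(c,d["at"],i))))
E
```

```text
[[-0.0, 0.351, -0.936], [0.001, -0.936, -0.351], [-1.0, -0.001, 0.0]]
top [   5.  539. 1229.] 429.40470383859264
spindle 0.9 [435.9 -32.2  54.3] [274. 223.]
spindle 0.3 [ 416.4 -260.1   -3. ] [350. 232.]
rack 0.83 [439.1 -24.1   0.9] [271. 223.]
rack 0.36 [625.3  95.3 135.9] [228. 152.]
stand 0.78 [606.1  -6.   -2.4] [265. 169.]
peg_top 0.79 [623.7  97.1 135.3] [228. 153.]
head_cup 0.73 [ 590.  -125.    74.4] [307. 170.]
tail_cup 0.95 [619.5  64.8  76.6] [241. 159.]
pocket 0.79 [630.  121.7  11.8] [223. 160.]
pocket 0.72 [ 563.9 -355.6    0.9] [381. 184.]
block 0.8 [ 564.4 -357.7    0.7] [382. 183.]
tub_blue 0.75 [441.3 275.3  -2.8] [171. 221.]
tub_green 0.65 [568.5 381.4   2.3] [138. 179.]
tub_red 0.92 [ 416.8 -263.    -1.9] [351. 232.]
scene [ 381. -204. 1331.] 347.0886040272443
rack 0.83 [436.3 -28.5   5.3] [267. 198.]
rack 0.48 [626.   97.7 132.6] [252. 238.]
stand 0.69 [612.   -9.8  -1.5] [231. 234.]
peg_top 0.63 [628.4  95.9 130.1] [251. 239.]
head_cup 0.64 [ 589.5 -127.8   74.1] [211. 194.]
pocket 0.9 [629.7 118.9   7.6] [256. 264.]
pocket 0.43 [ 563.1 -356.2    2.4] [178. 164.]
block 0.45 [ 561.6 -353.6    3.6] [179. 164.]
tub_blue 0.66 [ 4.426e+02  2.732e+02 -2.000e-01] [336. 261.]
tub_green 0.8 [564.4 374.6   1.2] [337. 313.]
tub_green 0.43 [437.3 -35.4  56.5] [266. 188.]
tub_red 0.84 [ 424.8 -258.7    2.1] [225. 159.]
```

View pics/top.png

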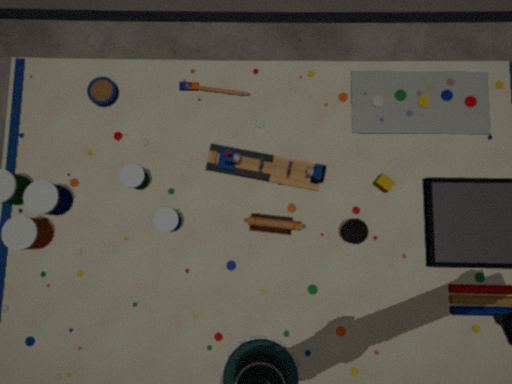

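View pics/scene.png

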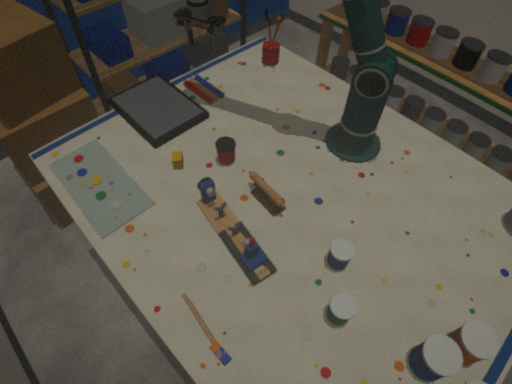

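```bash
cat >> h.py <<'E'
def down(a):  # jaw axis (tool y) at angle a from world x, in rad
    y=np.array([np.cos(a),np.sin(a),0]); x=np.array([0,0,-1.]); return Rn.from_matrix(np.array([x,y,np.cross(x,y)]).T).as_rotvec()
def pins(names,c,i):
    for n in names:
        for d in viewer.pinpoint(n,c)[:2]:
            print(" ",n,round(d["confidence"],2),np.round(w(c,d["at"],i),1),np.round(proj(i,w(c,d["at"],i))))
def goto(p,a):
    robot.movep(list(map(float,p)),down(a))
E
python3 - <<'E'
from h import *
s=robot.observe(); i=viewer.camera_info("wrist"); R=np.array(i["R"]); T=Rn.from_rotvec(s["tcp_rot"]).as_matrix()
print("cam in tool",np.round(T.T@(-R.T@np.array(i["t"])-np.array(s["tcp_pos"]))), np.round(T.T@R.T,2).tolist(), np.round(i["camera_matrix"],1).tolist(),i["k1"])
from math import *
for p in [(563,-330,250),(530,-20,330),(530,-20,400),(610,0,300)]:
    for a in (-0.154,-0.154+pi/2,-0.154-pi/2,-0.154+pi):
        q=kin.ik(p,down(a)); print(p,round(a,2),None if q is None else np.round(q,2))
E
```

```text
cam in tool [-201.    1.  -79.] [[-0.0, -0.28, 0.96], [1.0, -0.0, 0.0], [0.0, 0.96, 0.28]] [[305.5, 0.0, 258.6], [0.0, 305.5, 191.2], [0.0, 0.0, 1.0]] -0.08285075566346492
(563, -330, 250) -0.15 [ 0.72  0.45 -0.34  1.51  0.16  1.22  0.2 ]
(563, -330, 250) 1.42 [ 0.92  0.51 -0.64  1.49  0.31  1.25  1.66]
(563, -330, 250) -1.72 [ 0.52  0.42 -0.06  1.52  0.03  1.2  -1.27]
(563, -330, 250) 2.99 [ 0.31  0.42  0.24  1.54 -0.1   1.2  -2.73]
(530, -20, 330) -0.15 [ 0.53  0.21 -0.64  1.67  0.13  1.3  -0.29]
(530, -20, 330) 1.42 [ 0.69  0.25 -0.85  1.66  0.19  1.31  1.22]
(530, -20, 330) -1.72 [ 0.4   0.18 -0.48  1.68  0.09  1.3  -1.83]
(530, -20, 330) 2.99 [ 0.96  0.43 -1.3   1.65  0.42  1.38  2.59]
(530, -20, 400) -0.15 [ 0.55  0.18 -0.66  1.55  0.11  1.45 -0.28]
(530, -20, 400) 1.42 [ 0.7   0.21 -0.86  1.54  0.16  1.46  1.25]
(530, -20, 400) -1.72 [ 0.43  0.16 -0.52  1.56  0.08  1.44 -1.82]
(530, -20, 400) 2.99 [ 0.97  0.37 -1.3   1.53  0.36  1.51  2.65]
(610, 0, 300) -0.15 [ 0.43  0.39 -0.65  1.53  0.24  1.3  -0.41]
(610, 0, 300) 1.42 [ 0.52  0.42 -0.78  1.53  0.31  1.32  1.12]
(610, 0, 300) -1.72 [ 0.27  0.35 -0.43  1.54  0.15  1.28 -1.9 ]
(610, 0, 300) 2.99 [ 0.77  0.67 -1.32  1.51  0.65  1.46  2.43]
```

```bash
python3 - <<'E'
from h import *
A=-0.154
goto((563,-356,180),A); 
im,i=snap("wrist","w1.png"); pins(["block"],"wrist",i)
for m in viewer.silhouettes("block","wrist")[:1]:
    k=m["mask"].astype(np.uint8); r=cv2.minAreaRect(cv2.findNonZero(k)); print(m["confidence"],k.sum(),r)
goto((530,-60,330),A)
im,i=snap("wrist","w2.png"); pins("spindle rack stand peg_top head_cup tail_cup pocket".split(),"wrist",i)
goto((600,20,300),A)
im,i=snap("wrist","w3.png"); pins("spindle rack stand peg_top head_cup tail_cup pocket".split(),"wrist",i)
a=[cv2.imread(f"pics/w{k}.png") for k in (1,2,3)]
a[0]=cv2.resize(a[0],(400,300));a[1]=cv2.resize(a[1],(400,300));a[2]=cv2.resize(a[2],(400,300))
cv2.imwrite("pics/w123.png",np.vstack([np.hstack(a[:2]),np.hstack([a[2],a[2]*0])]))
print(robot.observe()["t"])
E
```

```text
block 0.61 [ 558.  -360.7    2.4] [256. 169.]
0.73 1406 ((258.7014465332031, 172.19735717773438), (32.275604248046875, 45.2583122253418), 28.886581420898438)
  spindle 0.68 [436.3 -36.7  55. ] [197. 148.]
  rack 0.61 [438.4 -28.7   1.7] [203. 139.]
  rack 0.61 [608.7 -11.2   3. ] [300. 113.]
  stand 0.93 [609.7 -12.3   4.8] [301. 114.]
  peg_top 0.59 [624.5  92.3 132.1] [316.  28.]
  head_cup 0.64 [ 584.7 -124.2   74.1] [300. 191.]
  tail_cup 0.73 [438.6 -37.9  54.7] [199. 149.]
  tail_cup 0.64 [620.8  62.8  71.8] [308.  61.]
  pocket 0.75 [436.7 -37.7  54.5] [197. 149.]
  pocket 0.74 [627.3 119.9  15.4] [302.  27.]
  spindle 0.89 [440.4 -37.6  54.2] [163. 210.]
  spindle 0.51 [ 561.4 -357.1   -1.1] [268. 339.]
  rack 0.61 [ 4.357e+02 -2.610e+01  4.000e-01] [168. 194.]
  stand 0.91 [610.2 -12.6  -0. ] [268. 171.]
  stand 0.18 [436.4 -26.2   1.5] [169. 194.]
  peg_top 0.6 [628.   91.6 133.9] [273. 107.]
  head_cup 0.57 [ 582.8 -125.3   75.7] [262. 255.]
  tail_cup 0.94 [619.7  63.4  73.9] [268. 128.]
  pocket 0.75 [628.8 119.3  11. ] [267.  87.]
  pocket 0.37 [ 563.4 -358.7   -1.5] [269. 339.]
5.675
```

View pics/w123.png

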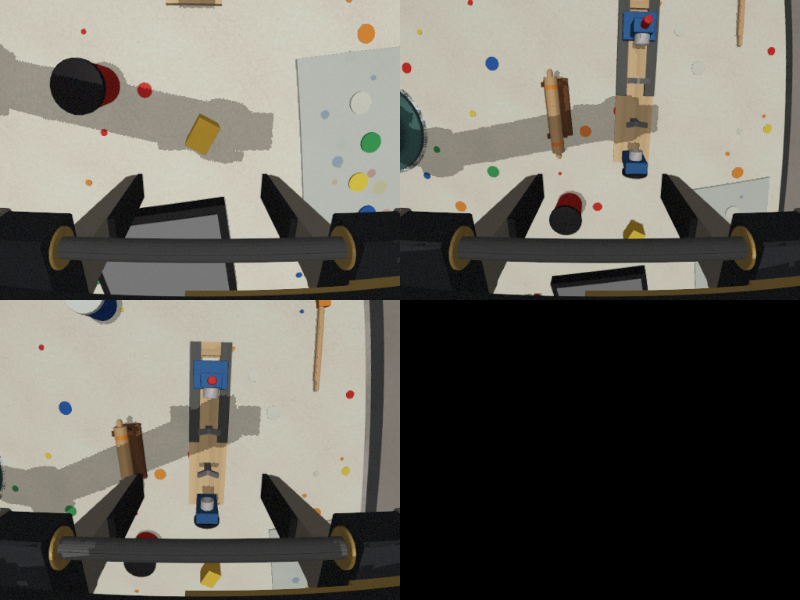

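```bash
python3 - <<'E'
from h import *
A=-0.166
def edges(n,fn,rows,z):
    m=viewer.silhouettes(n,"wrist")[0]; k=m["mask"]; L=[];R=[]
    np.save("pics/"+fn,k)
    for r in range(*rows):
        c=np.flatnonzero(k[r])
        if len(c)>5: L.append(onz(i,(c[0]-.5,r),z)); R.append(onz(i,(c[-1]+.5,r),z))
    return np.array(L),np.array(R),m["confidence"]
for name,p,rows in (("low",(605,70,230),(60,215)),("high",(590,-40,230),(20,215))):
    goto(p,A); robot.hold(.3); im,i=snap("wrist",name+".png"); L,R,c=edges("stand",name,rows,10)
    print(name,c); 
    for E in (L,R):
        v=cv2.fitLine(E[:,:2].astype(np.float32),cv2.DIST_HUBER,0,.5,.01).ravel(); v*=np.sign(v[1]); 
        print("  angle",np.arctan(v[0]/v[1]),"x at y=0",v[2]-v[3]*v[0]/v[1], "wid", np.median(np.linalg.norm((R-L)[:,:2],axis=1)))
    for n in "stand peg_top head_cup tail_cup pocket".split():
        q=[w("wrist",d["at"],i) for _ in range(4) for d in viewer.pinpoint(n,"wrist")[:1]]
        if q: print("  ",n,len(q),np.round(np.mean(q,0),1),np.round(np.std(q,0),1))
goto((438,-36,180),A); robot.hold(.3); im,i=snap("wrist","sp.png")
k=viewer.silhouettes("spindle","wrist")[0]["mask"]; np.save("pics/sp",k); print(cv2.minAreaRect(cv2.findNonZero(k.astype(np.uint8))))
ys,xs=np.nonzero(k); P=np.array([onz(i,(x,y),60)[:2] for x,y in zip(xs,ys)],np.float32)
(cx,cy),wh,an=cv2.minAreaRect(P); print("spindle z60",cx,cy,wh,an)
pins(["spindle","rack"],"wrist",i)
print(robot.observe()["t"])
a=[cv2.imread(f"pics/{k}.png") for k in ("low","high","sp")]
for im,n in zip(a,("low","high","sp")): im[np.load(f"pics/{n}.npy")]//=2; 
cv2.imwrite("pics/m.png",np.vstack([np.hstack([cv2.resize(q,(400,300)) for q in a[:2]]),np.hstack([cv2.resize(a[2],(400,300)),np.zeros((300,400,3),np.uint8)])]))
E
```

```text
low 0.92
  angle 0.17291696 x at y=0 568.4008 wid 82.80911873614988
  angle 0.18070182 x at y=0 651.861 wid 82.80911873614988
   stand 4 [609.6  -9.7   1.1] [0. 0. 0.]
   peg_top 4 [625.7  95.4 134.9] [0. 0. 0.]
   head_cup 4 [ 584.6 -123.4   76. ] [0. 0. 0.]
   tail_cup 4 [621.2  66.1  74.9] [0. 0. 0.]
   pocket 4 [628.  120.9  11.5] [0. 0. 0.]
high 0.79
  angle 0.17414758 x at y=0 568.28436 wid 81.95822158446343
  angle 0.1830352 x at y=0 651.3166 wid 81.95822158446343
   stand 4 [ 6.064e+02 -1.040e+01  6.000e-01] [0. 0. 0.]
   peg_top 4 [629.2  92.4 133.8] [0. 0. 0.]
   head_cup 4 [ 584.2 -123.3   76.9] [0. 0. 0.]
   tail_cup 4 [620.4  63.   72.5] [0. 0. 0.]
   pocket 4 [629.9 119.2  13.3] [0. 0. 0.]
((256.0736083984375, 172.46954345703125), (159.57167053222656, 27.068063735961914), 86.96060180664062)
spindle z60 437.69091796875 -35.58796691894531 (177.49755859375, 27.955585479736328) 84.01835632324219
  spindle 0.79 [436.7 -38.5  53.5] [257. 179.]
  spindle 0.66 [ 583.3 -125.9   74.7] [399. 238.]
  rack 0.75 [ 4.365e+02 -2.740e+01 -2.000e-01] [255. 161.]
  rack 0.38 [ 416.3 -263.5    2.3] [269. 318.]
10.6083
```

View pics/m.png

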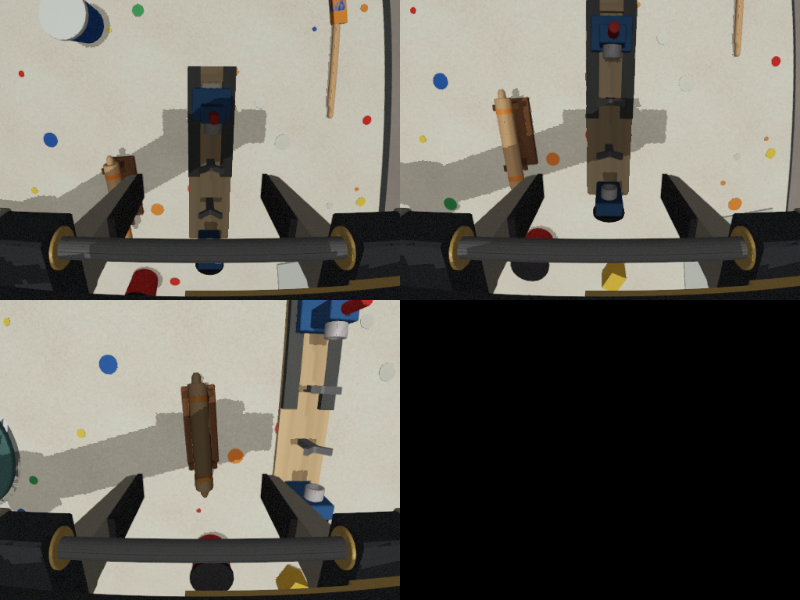

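```bash
cat >> h.py <<'E'
YAW=-0.178; O=np.array([607.9,-8.9]); YH=np.array([np.sin(.178),np.cos(.178)]); XH=np.array([np.cos(.178),-np.sin(.178)])
def S(x,y,z): return [*(O+x*XH+y*YH).tolist(),float(z)]
def inS(p): d=np.array(p[:2])-O; return np.array([d@XH,d@YH,p[2]])
def F(): return np.array(robot.observe()["contact_force"])
E
python3 - <<'E'
from h import *
grip(0.0,20)
goto(S(0,68,190),YAW); robot.servo_line(S(0,68,106),feed=200)
f0=F(); print(f0, inS(robot.observe()["tcp_pos"]))
y=68
while y<113:
    y+=2 if y<104 else 1; robot.servo_line(S(0,y,106),feed=60); f=F()-f0; fy=f[:2]@YH; print(y,round(fy,1),end="; ")
    if abs(fy)>11: break
robot.servo_line(S(0,y-4,106),feed=100); robot.servo_line(S(0,y-4,200),feed=250)
im,i=snap("wrist","back.png"); pins(["peg_top","tail_cup"],"wrist",i); print([inS(w("wrist",d["at"],i)) for n in ("peg_top","tail_cup") for d in viewer.pinpoint(n,"wrist")[:1]],robot.observe()["t"])
E
```

```text
[-0.14075016 -0.0164127   0.49260109] [  0.33760042  67.55260859 107.11239777]
70 -0.4; 72 0.5; 74 -0.2; 76 0.1; 78 0.0; 80 0.5; 82 -0.0; 84 -0.2; 86 -0.6; 88 0.6; 90 -0.3; 92 -0.0; 94 0.3; 96 -0.5; 98 0.6; 100 0.5; 102 -0.2; 104 -0.3; 105 0.3; 106 1.0; 107 -0.4; 108 -1.0; 109 -0.4; 110 -0.2; 111 -0.3; 112 -0.1; 113 0.1;   peg_top 0.57 [625.8  93.7 132.7] [257. 197.]
  tail_cup 0.82 [619.1  63.5  74. ] [256. 207.]
[array([ -0.57136   , 104.10755777, 132.72120452]), array([-1.80040672, 73.2112062 , 74.00591772])] 21.1333
```

```bash
python3 - <<'E'
from h import *
s=robot.observe(); print(s["grip_width"],inS(s["tcp_pos"]),s["contact_force"],s["t"])
E
```

```text
0.002414015044321012 [ -0.67658174 108.61390214 198.62806566] [-0.26992826  0.06893042  0.26702777] 21.1333
```

View pics/back.png

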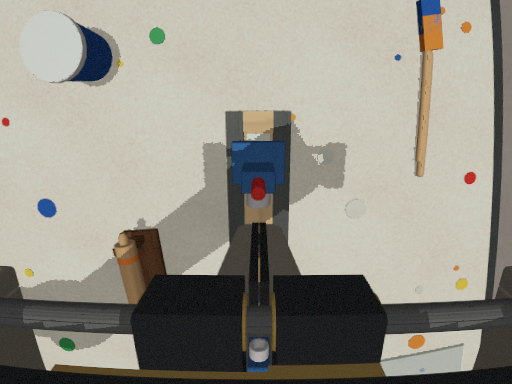

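```bash
python3 - <<'E'
from h import *
grip(0.45,25)
robot.servo_line(S(0,104,101),feed=200); f0=F()
grip(0.0,25); s=robot.observe(); print("width",s["grip_width"]*92,inS(s["tcp_pos"]),s["contact_force"],s["t"])
snap("wrist","g.png")
snap("scene","gs.png")
a=cv2.imread("pics/g.png"); b=cv2.imread("pics/gs.png")[150:290,160:360]
cv2.imwrite("pics/g2.png",np.vstack([cv2.resize(a,(400,300)),cv2.resize(b,(400,280))]))
E
```

```text
width 0.5710396242842711 [  0.86942564 104.61983508 103.17457227] [-2.69333989 -0.16607458 10.22906585] 23.2333
```

View pics/g2.png

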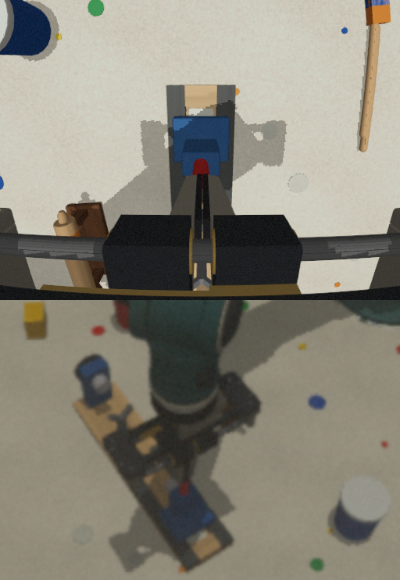

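```bash
python3 - <<'E'
from h import *
s=robot.observe(); i=viewer.camera_info("wrist"); print("tcp px",proj(i,s["tcp_pos"]),s["t"],s["contact_force"])
def draw(fn,i,out,sc,box):
    a=cv2.imread(fn); x0,y0,x1,y1=box; a=cv2.resize(a[y0:y1,x0:x1],None,fx=sc,fy=sc,interpolation=cv2.INTER_CUBIC)
    px=lambda X:tuple(int(v) for v in (proj(i,X)-[x0,y0]+.5)*sc)
    tr=24
    def poly(pts,c): cv2.polylines(a,[np.array([px(S(*p)) for p in pts])],True,c,1)
    poly([(7*np.cos(t),128-tr+7*np.sin(t),133) for t in np.linspace(0,6.2,20)],(0,255,255))
    poly([(-18,116-tr,93),(18,116-tr,93),(18,140-tr,93),(-18,140-tr,93)],(0,255,0))
    poly([(-32,112-tr,40),(32,112-tr,40),(32,164-tr,40),(-32,164-tr,40)],(255,0,255))
    poly([(-40,-165,10),(40,-165,10),(40,180,10),(-40,180,10)],(255,255,0))
    cv2.drawMarker(a,px(s["tcp_pos"]),(255,255,255),0,12)
    cv2.imwrite(out,a); return a
A=draw("pics/g.png",i,"pics/d1.png",3,(190,90,330,280))
it=viewer.camera_info("top"); B=draw("pics/top.png",it,"pics/d2.png",3,(200,130,330,200))
h=max(A.shape[0],B.shape[0]); C=np.zeros((h,A.shape[1]+B.shape[1],3),np.uint8); C[:A.shape[0],:A.shape[1]]=A; C[:B.shape[0],A.shape[1]:]=B; print(C.shape)
cv2.imwrite("pics/d.png",cv2.resize(C,None,fx=min(1,800/C.shape[1]),fy=min(1,800/C.shape[1])))
E
```

```text
tcp px [258.03471755 218.5149526 ] 23.3333 [-2.22021593 -0.93652614  9.89247831]
(570, 810, 3)
```

View pics/d.png

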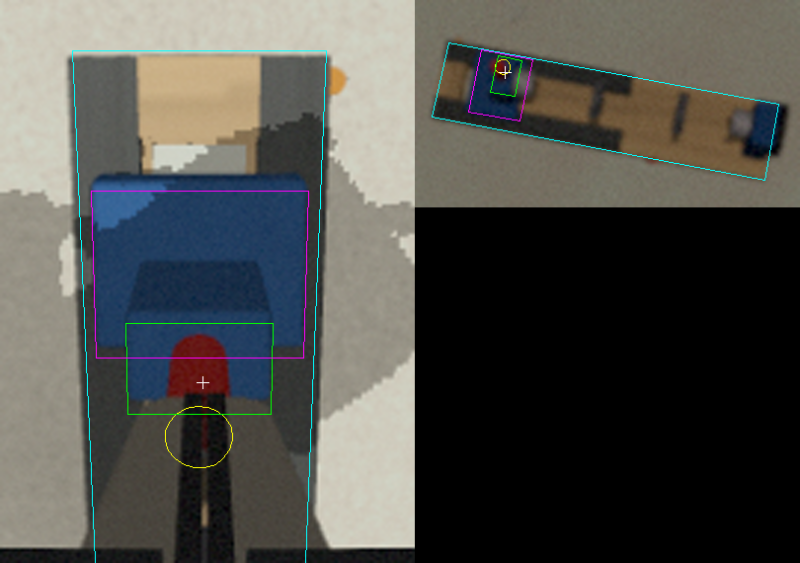

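```bash
python3 - <<'E'
from h import *
robot.servo_line(S(0,104,116),feed=200); robot.servo_line(S(0,66,116),feed=250); robot.servo_line(S(0,66,79),feed=200)
f0=F(); y=66; print(f0,robot.observe()["t"])
while y<114:
    y+=4 if y<106 else 2; robot.servo_line(S(0,y,79),feed=100); o=robot.observe(); f=np.array(o["contact_force"])-f0; fy=f[:2]@YH; print(y,np.round(inS(o["tcp_pos"])[1:],1),round(fy,1),end="; ")
    if abs(fy)>9: break
robot.servo_line(S(0,y-4,79),feed=100); robot.servo_line(S(0,y-4,150),feed=250)
im,i=snap("wrist","back2.png"); snap("top","top2.png")
for n in ("peg_top","tail_cup","pocket","head_cup"):
    for c in ("wrist","top"):
        for d in viewer.pinpoint(n,c)[:1]: print(n,c,np.round(inS(w(c,d["at"],i if c=="wrist" else None)),1))
print(robot.observe()["t"])
E
```

```text
[-0.12204796 -0.45318175  0.23514701] 24.2167
70 [71.2 80.2] 0.5; 74 [74.5 79.4] 0.8; 78 [78.4 79.1] 1.4; 82 [82.4 79. ] 0.5; 86 [86.4 79. ] 0.7; 90 [90.3 79. ] 0.9; 94 [93.8 78.9] -0.8; 98 [98.1 78.9] -1.8; 102 [102.6  79. ] -1.3; 106 [106.7  79. ] -0.0; 108 [108.3  79. ] -0.5; 110 [109.9  79. ] -2.3; 112 [109.9  79. ] -5.9; 114 [109.9  79. ] -9.5; peg_top wrist [  0.9 124.5 135.3]
tail_cup wrist [-3.6 94.6 73.7]
tail_cup top [  18.5 -349.     2.6]
pocket top [-106.8  374.4    1.8]
head_cup wrist [  -0.7 -120.3   74. ]
head_cup top [   2.5 -117.7   72.7]
28.9
```

```bash
python3 - <<'E'
from h import *
grip(0.6,25)
P=(437.7,-36.0)
goto((*P,90),-0.105); f0=F()
robot.servo_line([*P,20],feed=200); print("20",np.round(F()-f0,1))
robot.servo_line([*P,7],feed=60); print("7",np.round(F()-f0,1))
grip(0.0,25); o=robot.observe(); print("width mm",o["grip_width"]*92,np.round(o["tcp_pos"],1),np.round(np.array(o["contact_force"])-f0,1))
if 18<o["grip_width"]*92<35:
    robot.servo_line([*P,40],feed=100); robot.servo_line([*P,130],feed=200)
    o=robot.observe(); print("lifted",o["grip_width"]*92,np.round(np.array(o["contact_force"])-f0,1))
im,i=snap("wrist","lift.png"); print(robot.observe()["t"])
E
```

```text
20 [ 1.  -0.4  1.3]
7 [-0.3 -0.5  1.9]
width mm 25.5091481957851 [436.8 -36.1   7. ] [-2.3  0.2  5.1]
lifted 25.372358454942585 [-0.6 -0.5 -0.3]
33.325
```

View pics/lift.png

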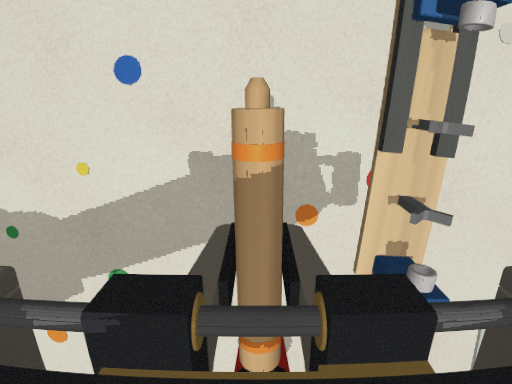

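```bash
python3 - <<'E'
from h import *
o=robot.observe(); i=viewer.camera_info("wrist")
T=Rn.from_rotvec(o["tcp_rot"]).as_matrix(); zt=-T[:,2]
off=(onz(i,(257,78),178)-np.array(o["tcp_pos"]))@zt; print("tip ahead of TCP",off,"(90 if centred)")
c=float(np.clip(off-90,-8,8)); y=-15-c
goto(S(0,y,100),YAW); f0=F()
robot.servo_line(S(0,y,36),feed=200); print(np.round(F()-f0,1))
z=36
for z in (30,28,26,25,24):
    robot.servo_line(S(0,y,z),feed=60); f=F()-f0; o=robot.observe(); print(z,np.round(inS(o["tcp_pos"]),1),np.round(f,1))
    if f[2]>6: break
grip(0.5,25); robot.servo_line(S(0,y,z+70),feed=200)
snap("wrist","placed.png"); i=viewer.camera_info("wrist")
for n in ("spindle","head_cup","tail_cup"):
    for d in viewer.pinpoint(n,"wrist")[:1]: print(n,d["confidence"],np.round(inS(w("wrist",d["at"],i)),1))
print(robot.observe()["t"])
E
```

```text
tip ahead of TCP 89.83261318842689 (90 if centred)
[ 0.3  0.1 -0.4]
30 [  0.5 -14.9  30.9] [-0.3  0.6 -0.5]
28 [  0.1 -14.8  28.1] [-0.1  1.4 -1.4]
26 [  0.2 -14.7  26.3] [-1.1  1.4  4.3]
25 [  0.2 -14.7  26.2] [-3.1  0.6 10.7]
spindle 0.56 [ -3.8 -12.5  70.3]
tail_cup 0.95 [-2.5 91.6 73. ]
36.7
```

View pics/placed.png

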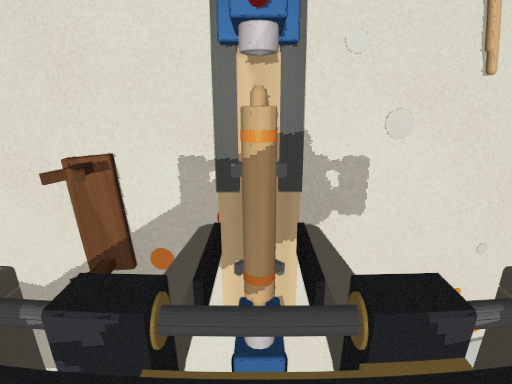

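```bash
python3 - <<'E'
from h import *
robot.servo_line(S(0,-15,130),feed=250); grip(0.0,25)
goto(S(0,160,125),YAW); robot.servo_line(S(0,160,78),feed=250); f0=F()
y=160
for y in [120,100,92,89,87,86,85,84,83,82,81,80,79,78,77]:
    robot.servo_line(S(0,y,78),feed=80); o=robot.observe(); fy=(np.array(o["contact_force"])-f0)[:2]@YH; print(y,np.round(inS(o["tcp_pos"])[1],1),round(fy,1),end="; ")
    if abs(fy)>18: break
robot.hold(.3); print(inS(robot.observe()["tcp_pos"]),(F()-f0)[:2]@YH)
robot.servo_line(S(0,y+6,78),feed=150); robot.servo_line(S(0,y+50,140),feed=250)
snap("wrist","home.png"); i=viewer.camera_info("wrist")
for n in ("peg_top","spindle","head_cup","tail_cup","pocket"):
    for d in viewer.pinpoint(n,"wrist")[:1]: print(n,round(d["confidence"],2),np.round(inS(w("wrist",d["at"],i)),1))
print(robot.observe()["t"])
E
```

```text
120 118.7 1.2; 100 99.0 -0.3; 92 91.5 1.3; 89 89.3 3.8; 87 87.3 3.5; 86 86.1 4.5; 85 84.8 4.1; 84 83.8 4.6; 83 83.7 5.2; 82 83.6 7.6; 81 83.6 9.4; 80 83.5 10.9; 79 83.4 12.2; 78 83.4 13.3; 77 83.4 16.3; [-8.22950568e-02  8.33088249e+01  7.81470413e+01] 15.365498054649644
spindle 0.92 [ -0.7 -45.1  70.7]
pocket 0.98 [ -2.8 128.3  13.1]
44.4417
```

View pics/home.png

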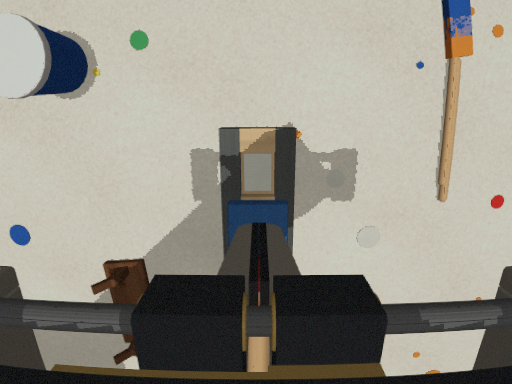

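```bash
cat >> h.py <<'E'
def caminfo_at(pos,a):
    o=robot.observe(); i=dict(viewer.camera_info("wrist")); R=np.array(i["R"]); T=Rn.from_rotvec(o["tcp_rot"]).as_matrix()
    c=T.T@(-R.T@np.array(i["t"])-np.array(o["tcp_pos"])); RT=R@T; T2=Rn.from_rotvec(down(a)).as_matrix()
    i["R"]=RT@T2.T; i["t"]=-i["R"]@(np.array(pos)+T2@c); return i
def rectfit(mask,i,z):
    n,l,st,_=cv2.connectedComponentsWithStats(mask.astype(np.uint8)); k=1+np.argmax(st[1:,4])
    cs,_=cv2.findContours((l==k).astype(np.uint8),cv2.RETR_EXTERNAL,cv2.CHAIN_APPROX_NONE)
    P=np.array([onz(i,q,z)[:2] for q in max(cs,key=len)[:,0]],np.float32); return cv2.minAreaRect(P),st[k]
def blocktop(im,i,z=48,box=(150,60,360,240)):
    h=cv2.cvtColor(np.ascontiguousarray(im),cv2.COLOR_RGB2HSV); x0,y0,x1,y1=box
    y=(h[...,0]>18)&(h[...,0]<34)&(h[...,1]>140); m=np.zeros(y.shape,bool); m[y0:y1,x0:x1]=y[y0:y1,x0:x1]
    v=h[...,2][m]; t,_=cv2.threshold(v.reshape(-1,1),0,255,cv2.THRESH_OTSU); top=m&(h[...,2]>t)
    return rectfit(m,i,z),rectfit(top,i,z),t,np.percentile(v,[5,50,95])
E
python3 - <<'E'
from h import *
i=viewer.camera_info("wrist"); im=cv2.imread("pics/home.png")[:,:,::-1]
g=im.astype(int); hsv=cv2.cvtColor(np.ascontiguousarray(im),cv2.COLOR_RGB2HSV)
for r in (150,160,170,180,188): print(r,[tuple(g[r,c]) if 0 else int(g[r,c].sum()/3) for c in range(214,302,2)])
print("col",[int(g[r,257].sum()/3) for r in range(122,210,2)])
box=np.zeros(g.shape[:2],bool); box[140:200,238:280]=1
(c,wh,a),st=rectfit(box&(hsv[...,1]<40)&(hsv[...,2]>110),i,10); print("patch",np.round(inS((*c,10)),1),wh,a,st)
w1=cv2.imread("pics/w1.png")[:,:,::-1]; iw=caminfo_at((563,-356,180),-0.154)
for q in blocktop(w1,iw): print(q)
for p,a in (((562,-357,60),0),): 
  for a in (-.5,-.7,.3,.36,-.64): q=kin.ik(p,down(a)); print(a,None if q is None else np.round(q,2))
E
```

```text
150 [193, 194, 192, 91, 85, 85, 86, 87, 82, 82, 82, 84, 83, 152, 158, 151, 103, 105, 104, 105, 105, 105, 108, 107, 106, 107, 107, 107, 104, 106, 106, 51, 46, 48, 48, 45, 49, 49, 48, 49, 48, 137, 132, 135]
160 [135, 136, 133, 64, 47, 48, 46, 49, 48, 45, 48, 49, 50, 46, 102, 130, 132, 132, 130, 131, 133, 130, 129, 129, 131, 130, 129, 131, 132, 107, 76, 50, 49, 52, 53, 47, 50, 48, 49, 49, 48, 133, 136, 138]
170 [139, 136, 190, 124, 80, 85, 84, 66, 50, 47, 47, 49, 52, 34, 99, 130, 133, 132, 131, 133, 131, 130, 132, 128, 129, 130, 130, 129, 127, 107, 61, 50, 51, 52, 46, 47, 43, 46, 50, 51, 49, 136, 139, 137]
180 [135, 138, 182, 158, 80, 77, 48, 48, 49, 48, 47, 49, 49, 38, 100, 123, 133, 131, 132, 132, 131, 131, 129, 128, 128, 129, 128, 131, 128, 107, 58, 45, 48, 52, 50, 47, 50, 47, 49, 48, 67, 134, 134, 139]
188 [136, 136, 133, 119, 51, 50, 47, 45, 50, 47, 50, 38, 51, 33, 97, 119, 131, 131, 132, 130, 129, 128, 129, 131, 130, 132, 131, 133, 133, 109, 62, 46, 46, 48, 50, 51, 45, 51, 48, 46, 93, 138, 136, 136]
col [191, 193, 187, 127, 167, 165, 164, 165, 161, 105, 100, 104, 106, 104, 105, 105, 132, 133, 131, 132, 131, 130, 130, 130, 133, 131, 129, 129, 131, 131, 129, 128, 129, 131, 125, 102, 75, 78, 101, 54, 37, 51, 56, 58]
patch [ -1.8 129.7  10. ] (40.71662139892578, 29.13174819946289) 79.72920227050781 [244 154  27  37 989]
(((564.2627563476562, -352.4278564453125), (50.18693542480469, 35.106109619140625), 52.95455551147461), array([ 237,  146,   45,   52, 1362], dtype=int32))
(((563.4367065429688, -354.96453857421875), (45.22663497924805, 33.22903823852539), 52.686744689941406), array([ 237,  151,   45,   47, 1168], dtype=int32))
137.0
[116. 156. 159.]
-0.5 [ 0.86  0.7  -0.5   1.62  0.4   0.93 -0.28]
-0.7 [ 0.84  0.69 -0.46  1.63  0.37  0.92 -0.46]
0.3 [ 0.95  0.74 -0.65  1.62  0.52  0.96  0.43]
0.36 [ 0.96  0.74 -0.66  1.62  0.53  0.97  0.48]
-0.64 [ 0.84  0.69 -0.48  1.63  0.38  0.92 -0.41]
```

```bash
python3 - <<'E'
from h import *
B=-0.651; P=np.array([563.4,-355.0])
grip(0.75,40)
robot.servo_line(S(0,150,150),feed=300)
goto((*P,110),B); robot.hold(.1)
im,i=snap("wrist","blk.png"); m,t,_,_=blocktop(im,i); print(m,t,robot.observe()["t"])
(c,wh,a),st=t
if abs(wh[0]*wh[1]-46*34)<350 and np.hypot(*(P-c))<8: 
    P=np.array(c); L=a if wh[0]>wh[1] else a-90
    L=L%180; B=np.radians(L-90) if abs(np.radians(L-90)-B)<.2 else B
print(P,B); f0=F()
robot.servo_line([*P.tolist(),-2],feed=200,rotation=down(B)); print(np.round(F()-f0,1)); robot.servo_line([*P.tolist(),-9],feed=80); print(np.round(F()-f0,1))
grip(0.0,40); o=robot.observe(); print("width",o["grip_width"]*92,np.round(o["tcp_pos"],1),np.round(np.array(o["contact_force"])-f0,1),o["t"])
if o["grip_width"]*92>25:
    robot.servo_line([*P.tolist(),150],feed=300); print(robot.observe()["grip_width"]*92)
    goto(S(-1.3,129.8,150),YAW); o=robot.observe(); print(inS(o["tcp_pos"]),o["grip_width"]*92)
    snap("wrist","carry.png")
print(robot.observe()["t"])
E
```

```text
(((564.3121948242188, -354.3167419433594), (52.791748046875, 33.271034240722656), 53.79697036743164), array([ 240,  166,   38,   57, 2064], dtype=int32)) (((561.9366455078125, -357.5612487792969), (44.74958801269531, 33.27002716064453), 53.79505920410156), array([ 240,  175,   38,   48, 1747], dtype=int32)) 47.7417
[ 561.93664551 -357.56124878] -0.6318954223780441
[0.5 0.1 0.6]
[-0.1 -1.1 -0.2]
width 33.580671574109815 [ 561.9 -357.6   -8.9] [-0.3 -0.3  1.1] 49.3167
33.62035160059852
[ -0.38996144 127.79198293 149.75064566] 33.49036815905115
51.8083
```

View pics/carry.png

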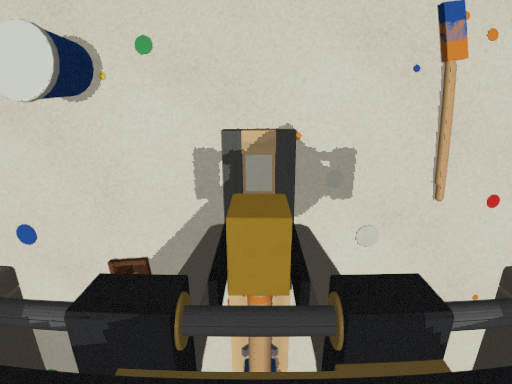

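```bash
python3 - <<'E'
from h import *
f0=F(); X,Y=-1.3,129.8
robot.servo_line(S(X,Y,30),feed=250); robot.servo_line(S(X,Y,16),feed=80); robot.hold(.05); print(np.round(F()-f0,1),inS(robot.observe()["tcp_pos"]))
def go(z,feed=60):
    robot.servo_line(S(X,Y,z),feed=feed); o=robot.observe(); f=np.array(o["contact_force"])-f0
    q=np.array([f[:2]@XH,f[:2]@YH,f[2]]); print(z,round(X,1),round(Y,1),np.round(inS(o["tcp_pos"]),1),np.round(q,1),round(o["t"],1)); return q,o["tcp_pos"][2],o["t"]
seated=False
for z in (11,8,6,4,2.5,1):
    q,zt,t=go(z)
    if t>58 or q[2]>14: break
print(robot.observe()["t"])
E
```

```text
[-0.   0.4  0.6] [ -1.07000535 129.8427675   16.40225537]
11 -1.3 129.8 [ -1.5 129.7  10.8] [-0.8 -0.1 -0.3] 53.1
8 -1.3 129.8 [ -1.4 129.7   7.8] [-0.  -0.2  0.1] 53.3
6 -1.3 129.8 [ -1.4 129.8   5.9] [ 0.6 -0.   0. ] 53.6
4 -1.3 129.8 [ -1.4 129.7   3.8] [ 0.7  0.7 -0.4] 53.8
2.5 -1.3 129.8 [ -1.4 129.8   2.4] [ 0.1  0.7 -0.3] 54.1
1 -1.3 129.8 [ -1.1 129.9   1.1] [-0.5  1.2  0.9] 54.3
54.3167
```

```bash
python3 - <<'E'
from h import *
f0=F(); robot.servo_line(S(-1.3,129.8,0),feed=40); o=robot.observe(); print(np.round(np.array(o["contact_force"])-f0,1),inS(o["tcp_pos"]))
grip(0.7,20); robot.servo_line(S(-1.3,131,90),feed=200); robot.servo_line(S(-1.3,100,190),feed=300); robot.hold(.1)
im,i=snap("wrist","fin.png"); m,t,_,_=blocktop(im,i,58,(150,40,360,300)); print(np.round(inS((*t[0][0],58)),1),t[0][1:])
for n in ("peg_top","spindle","tail_cup","block"):
    for d in viewer.pinpoint(n,"wrist")[:1]: print(n,round(d["confidence"],2),np.round(inS(w("wrist",d["at"],i)),1))
snap("scene","fs.png")
pins(["tub_blue","tub_green","tub_red"],"scene",viewer.camera_info("scene"))
a=cv2.imread("pics/fin.png"); b=cv2.imread("pics/fs.png")[150:300,160:360]
cv2.imwrite("pics/f2.png",np.vstack([cv2.resize(a,(400,300)),cv2.resize(b,(400,300))]))
print(robot.observe()["t"])
E
```

```text
[-0.7 -1.3  6.3] [ -1.17025345 129.9242196    1.01785904]
[ -1.3 140.7  58. ] ((22.51749038696289, 32.26955032348633), 79.83072662353516)
peg_top 0.77 [ -0.3  62.5 133.8]
spindle 0.65 [ -0.8 -41.5  72.9]
tail_cup 0.79 [-0.5 32.5 76.1]
  tub_blue 0.61 [440.9 276.9  -1.5] [337. 261.]
  tub_green 0.91 [568.2 372.9  -1.3] [336. 314.]
  tub_red 0.7 [629.6 118.9   9.7] [256. 264.]
56.8333
```

View pics/f2.png

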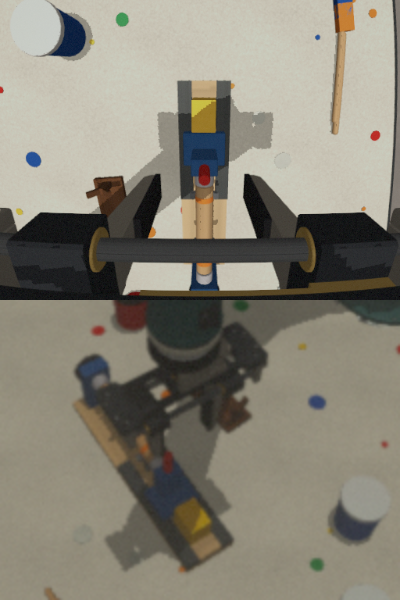

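```bash
python3 -c "
from h import *
robot.job_done(); print(robot.observe()['t'])"
```

```text
the job is handed in; nothing more can be done
the job is handed in; nothing more can be done
```

The spindle is in the stand with both ends home, and the stop block is seated in the pocket behind the tailstock. I handed the job in at about 57 s. No verdict was reported.

**What I did:** I slid the tailstock back to its end stop by the peg. Then I lifted the spindle off the rack (gripped at 25.4 mm) and laid it in the V rests. I pushed the tailstock up until it stopped hard at about 15 N. Finally I lowered the block into the pocket.

**Checks that held:**
- **Tailstock:** the finger's stopping position puts the peg within about 0.5 mm of home. That is well short of the tailstock's own end stop.
- **Block:** it went in without touching the sides and met the floor at the expected height. It held 6 N on the bottom, and the last pictures show it square behind the foot.
- **Surroundings:** the spindle was never dropped. Blue and green tubs were measured at their starting places.

**What failed or disagreed:**
- My first push moved nothing. Contact on the peg showed the fingertips about 30 mm shorter than the reported tool point. I corrected for that from then on.
- The last camera estimates of the peg and tail cup read about 4 mm past home, against the contact measurement. I trusted the contact, because the cameras had already read about 2 mm short of it when the tailstock was fully back.
- The network's last report for the red tub was really the pocket area, so that tub was not measured again. It is partly visible in the last picture, looking undisturbed, and the arm did not work near it.

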